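# Show which compartment of the spice box holds the missing shaker

## Task

One of our two domed shakers stands on the worktop and the other is shut away in the wooden spice box: swing the box's pivoting lid all the way open by pushing the wooden bar on it, and point at the shaker inside with the fingertips, from straight above its middle, less than 5 cm over its top and not touching it, for two seconds so that I see which compartment it is in. Then push the lid fully shut again, so the spices stay dry, and draw back. Only push the lid, never grip it; do not touch the shaker or the jars in the box, and leave everything else on the worktop alone.

Things in the scene. Friction and masses are not known exactly. Their poses are not given: they have to be found in the camera images.
- spice_box: Square light-wood box standing firmly on the worktop (it does not slide), 134 x 134 mm, rim 118 mm high, walls 8 mm, one cross of dividers as high as the rim that makes four square compartments, 2 by 2, whose centres lie 31 mm either way (x and y) from the middle; compartment floor 11 mm above the worktop. Origin: centre of its underside on the worktop; z up, x and y along its sides. It is turned by up to about 0.35 rad.
- box_lid (a joint): Angle (rad) of the level-turning lid: 0 fully shut, 1.62 fully open (stops); stays where left; 1 to 2 N at the bar moves it. Flat wooden square 136 x 136 x 10 mm on the rim (top face 129 mm above the worktop). Growing values turn it clockwise seen from above, out past the box's +y side; open, it covers only a 5 mm strip at the +y wall and no jar.
- lid_pivot (a point): The pivot screw of the lid: on the vertical turning axis, at the top face of the lid, 129 mm above the worktop, at x = +61, y = +61 mm in the box's frame (the screw head stands 2.5 mm proud). This frame turns with the lid and equals the box's frame when shut.
- lid_grip (a point): Middle of the upright wooden bar on the lid, 141 mm above the worktop. The bar is 54 mm long, 14 mm thick, rises 24 mm above the lid's top face, and points along the line to the pivot, 125 mm from it; its two broad upright sides are there to be pushed. With the lid shut it lies towards the corner opposite the pivot (-x, -y in the box's frame). Frame as lid_pivot, so the bar lies at 45 degrees between its x and y.
- box_shaker: The shaker to point at: small clear shaker with a grey domed, pierced top, 44 mm across and 90 mm tall, standing loose in one of the four compartments. Origin: centre of its underside; z up.
- shaker_top (a point): Top centre of that shaker's dome, 90 mm above its underside (101 mm above the worktop, 17 mm below the box's rim).
- jar_green: Glass spice jar with a flat screw cap, 45 mm across, 105 mm tall, standing in another compartment (top 116 mm above the worktop). Origin: centre of its underside.
- jar_third: A second spice jar just like jar_green, in another compartment. Origin: centre of its underside.
- jar_slim: Slimmer spice jar with a flat black screw cap, 41 mm across, 105 mm tall, in the remaining compartment. Origin: centre of its underside.
- table_shaker: The other shaker of the pair, 44 mm across, 90 mm tall, on the open worktop to the left of the box: not the one to point at; leave alone. Origin: centre of its underside.
- stripe_mug: Mug with stripes, 86 x 120 mm, 101 mm tall, left of the box; leave alone. Origin: centre of its underside.
- egg_cup: Clear glass egg cup, 49 mm across, 61 mm tall, right of the box; leave alone. Origin: centre of its underside.
- teaspoon: Teaspoon, 130 x 26 x 11 mm, lying on the left; leave alone. Origin: centre of its underside.
- keys: Bunch of keys, 101 x 122 x 8 mm, lying in front on the right; leave alone. Origin: centre of its underside.

How it is judged:
On the way, in this order (a step that is already met when the one before it is completed fails the run):
1. the lid is swung fully open (1.5 rad or more) (value of joint box_lid above 1.5 rad), for 0.2 s.
2. with the lid open, the fingers point down at the shaker in the box for 1.5 s: the grasp point within 22 mm of its axis and 8 to 110 mm above its top (horizontal distance between the grasp point and shaker_top below 0.022 m and z of the grasp point in the frame of shaker_top between 0.008 and 0.11 m and value of joint box_lid above 1.4 rad), for 1.5 s.
3. the lid is pushed fully shut (0.06 rad or less) (value of joint box_lid below 0.06 rad), for 0.2 s.
At the end, for the whole second after the job is handed in: The lid is at rest, shut to within 0.06 rad of its stop (3.4 degrees); the shaker and the three jars stand upright (within 0.15 rad) and within 12 mm of where they stood, and the things on the worktop are within 20 mm of where they were (value of joint box_lid below 0.06 rad and velocity of joint box_lid between -0.05 and 0.05 rad/s and distance of each of box_shaker, jar_green, jar_slim, jar_third from where it was at the start of the episode below 0.012 m and angle between each of box_shaker, jar_green, jar_slim, jar_third's own z axis and vertical below 0.15 rad and distance of each of table_shaker, stripe_mug, egg_cup, teaspoon, keys from where it was at the start of the episode below 0.02 m); the robot touches nothing.
It fails at once if the lid's bar is gripped: the fingers press on both of its sides at once (contact force between the fingers and box_lid_c1 above 0.5 N and contact force between the fingers and box_lid_c2 above 0.5 N).
It fails at once if the robot touches the shaker or a jar in the box (contact force between any of the fingers, the arm and box_shaker above 0.3 N or contact force between any of the fingers, the arm and jar_green above 0.3 N or contact force between any of the fingers, the arm and jar_slim above 0.3 N or contact force between any of the fingers, the arm and jar_third above 0.3 N).
It fails at once if the shaker or a jar is lifted, moved or tipped (distance of any of box_shaker, jar_green, jar_slim, jar_third from where it was at the start of the episode above 0.02 m or angle between any of box_shaker, jar_green, jar_slim, jar_third's own z axis and vertical above 0.3 rad).
It fails at once if a thing on the worktop is pushed away or lifted (distance of any of table_shaker, stripe_mug, egg_cup, teaspoon, keys from where it was at the start of the episode above 0.02 m).
It also fails if it takes over 72 s, if anything falls off the work surface, if the arm or the gripper's body presses on something with over 40 N, if the wrist force passes 120 N, or if a joint passes its speed limit or range.

## Robot

A 7-joint arm with a two-finger parallel gripper is mounted at the origin on the work surface; the furniture and walls round the work are solid. World frame = base frame: x ahead of the robot, y to its left, z up, the work surface at z = 0. Lengths are in m, angles in rad, forces in N, time in s.
With the tool pointing down it reaches from about 0.425 to 0.925 m from the base axis. Payload 6.8 kg.
Tool frame: the origin (TCP) lies between the finger pads; the fingertips stand r.tcp_to_tips ahead of it and the grasp point (between the pads) lies 3 mm ahead of it (r.tcp_to_tips is the distance from the TCP to the fingertips, in m); z points along the fingers, y is the line along which they close (so a half turn about z gives the same grasp; the last joint's range is limited). The gripper opens to 85 mm and grips with 20 to 120 N. Pads are 22 mm wide; open, the fingers measure 114 mm over their backs; the gripper's body (76 mm by 85 mm) begins 54 mm behind the grasp point. The pads swing forward as they close: fully open they stand 13 mm farther back than shut.
Start: joints at [-1.428, 0.477, 0.022, 1.555, -0.011, 1.109, -0.083], TCP at [0.168, 0.654, 0.253] pointing down, gripper open.
Joint ranges: [-2.96, 2.96], [-0.34, 2.1], [-1.41, 1.46], [0.24, 2.44], [-1.37, 4.51], [0.17, 1.92], [-2.96, 2.96]. Speed limits (rad/s): [2.39, 2.39, 3.14, 3.14, 3.14, 3.14, 3.14].

## Interface

Orientations are given as a rotation vector (axis times angle).
In Python, from bench import r gives the robot as it stands. The module is installed in compiled form; this text tells all that it offers.
- The arm moves only by the tool step_arm, never from a script. Its argument "moves" is a list of rows, each an object of numbers: "rx", "ry", "rz": the turn, a rotation vector about the tool's x, y, z in degrees; "dx", "dy", "dz": the shift along the tool's x, y, z in mm; "gripper": the opening, from -1 (shut) to 1 (fully open). In form: [{"rx": .., "ry": .., "rz": .., "dx": .., "dy": .., "dz": .., "gripper": ..}, ...]. A call has 1 to 20 rows; each row shifts and turns the commanded pose from where the row before left it, along the tool's axes as they then stand; what a row does not reach is not made up. A row lasts 1/8 s, in which the tool goes at most 62.5 mm and 10.7 degrees, less where a joint would pass 70% of its speed; a pose out of reach is approached as far as the arm can. A call is refused whole if a number of a shift passes 62.5 or a number of a turn 10.7, either way. A call with a gripper value outside its range is refused whole. The fingers move at their own pace and stop on an object; "grip_force" is the grip in N (left out, the last holds). Time passes only in rows, so rows that do not move let the fingers close. It gives the time, the measured TCP pose, the force, the opening and the grip force at its end, in the units of the state.
- r.get_obs(): the state, without advancing time (a new reading comes with each control period).
- r.grab_frame(name): name is "side" or "top" or "wrist"; returns the picture (420x560x3 uint8, blue, green, red); there is no depth.
- r.camera_info(name): a dict with "mtx" (3x3 intrinsics, pixels), "rvec" (rotation vector, rad) and "tvec" (3), from world to camera coordinates, as OpenCV has them. Camera axes: x right, y down, z forward; pixel columns grow to the right and rows downward; lengths in m; the calibration is good to about 2 mm. A picture is of the moment at which its call begins: read the wrist's pose just before it. camera_info takes no time and is no camera call; for the wrist camera it gives the pose at the moment of the call.
- r.hand_in(): hands the job in; it is judged then, once.
The state is a dict: "clock": time; "joints": joint angles; "qvel": joint speeds; "tau": joint torques, N m; "tcp_pos": TCP position; "orientation": TCP orientation; "contact_force": force on the tool from outside, world axes, zero at the start; "moment": the same for the moment, N m; "grip_width": finger opening in m; "gripper_force": force on a finger pad.
Only numpy, scipy, OpenCV 4.12 (cv2) and the standard library are available. Lean on these libraries where they do the work, as an engineer would, in place of code of your own. Each camera call takes 0.05 s, during which the arm holds its last target. There are 200 camera calls.

## Working session

There is one attempt and no reset: what is moved stays moved. The work goes in short steps, Python scripts to look and compute and a tool call to move; the robot and the scene stay as the last step left them, time stands still between calls to the robot, and variables do not carry over. Pictures are saved under pics/ and viewed, at most 10 in all, crops included, and the job is handed in when it is done.

Besides the shell and the picture viewer there is one more tool, called after "Emit:" by a JSON object that holds its "fn" and its "kwargs". step_arm: Moves the arm, as the interface text tells. Its arguments: {"type":"object","properties":{"moves":{"type":"array","items":{"type":"object","properties":{"rx":{"type":"number"},"ry":{"type":"number"},"rz":{"type":"number"},"dx":{"type":"number"},"dy":{"type":"number"},"dz":{"type":"number"},"gripper":{"type":"number"}}}},"grip_force":{"type":"number"}},"required":["moves"]}

```bash
mkdir -p pics
python3 - <<'E'
from bench import r
import cv2
o=r.get_obs();print({k:o[k] for k in('clock','joints','tcp_pos','orientation','grip_width')},r.tcp_to_tips)
for n in('side','top'):
    cv2.imwrite(f'pics/{n}0.png',r.grab_frame(n));print(n,r.camera_info(n))
E
```

```text
{'clock': 0.0, 'joints': array([-1.428116  ,  0.47777845,  0.02233266,  1.55644901, -0.01151064,
        1.10933716, -0.08311267]), 'tcp_pos': array([0.16737373, 0.65333908, 0.25234111]), 'orientation': array([-3.92863459e-01, -3.11682242e+00,  2.89161779e-03]), 'grip_width': 0.08524535417453219} 0.022
side {'mtx': array([[531.63258675,   0.        , 287.31683899],
       [  0.        , 531.63258675, 211.58416049],
       [  0.        ,   0.        ,   1.        ]]), 'rvec': array([ 1.18794265,  1.93675906, -1.19784963]), 'tvec': array([ 0.20499019, -0.12516792,  1.92179904])}
top {'mtx': array([[409.67296511,   0.        , 281.49196857],
       [  0.        , 409.67296511, 210.71198828],
       [  0.        ,   0.        ,   1.        ]]), 'rvec': array([ 2.21078944, -2.1694356 ,  0.11576408]), 'tvec': array([0.02920879, 0.5136975 , 1.00263776])}
```

View pics/top0.png

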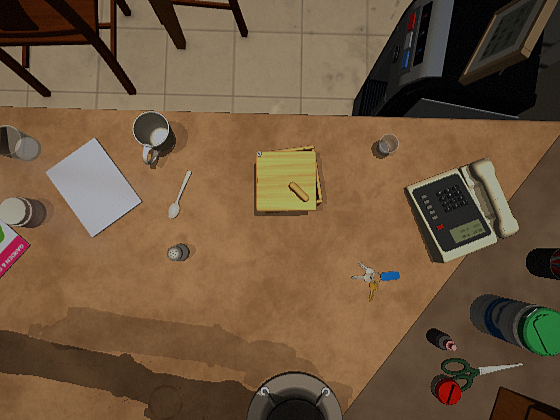

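View pics/side0.png

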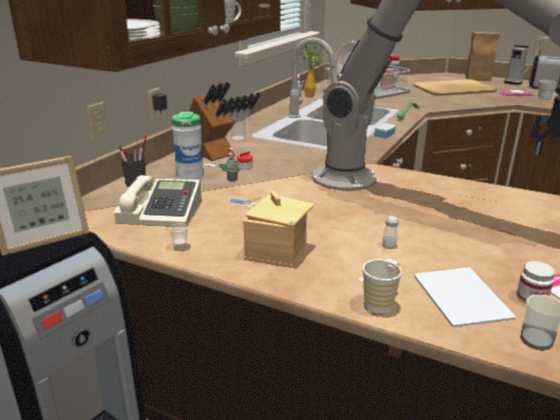

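The top view shows the box at about (288,180), the pivot screw at (259,154) and the bar near (299,192). The table shaker is at (178,253), and everything else is well clear of the box. I'll enlarge it.

```bash
cat > h.py <<'E'
import numpy as np,cv2
from bench import r
def ray(n,uv,z,info=None):
    c=info or r.camera_info(n);R=cv2.Rodrigues(c['rvec'])[0];t=c['tvec']
    d=R.T@np.linalg.inv(c['mtx'])@np.array([*uv,1.]);o=-R.T@t
    return o+d*(z-o[2])/d[2]
def proj(n,P,info=None):
    c=info or r.camera_info(n);return cv2.projectPoints(np.array(P,float).reshape(-1,3),c['rvec'],c['tvec'],c['mtx'],None)[0][:,0]
E
python3 - <<'E'
from h import *
im=cv2.imread('pics/top0.png')[135:225,240:340]
cv2.imwrite('pics/c0.png',cv2.resize(im,None,fx=6.6,fy=6.6,interpolation=cv2.INTER_CUBIC))
p=ray('top',(259,154),.13);b=ray('top',(299,192),.153);print(p,b,np.linalg.norm((p-b)[:2]))
E
```

```text
[0.63120082 0.09433113 0.13      ] [0.54386321 0.00434137 0.153     ] 0.12540340593111138
```

View pics/c0.png

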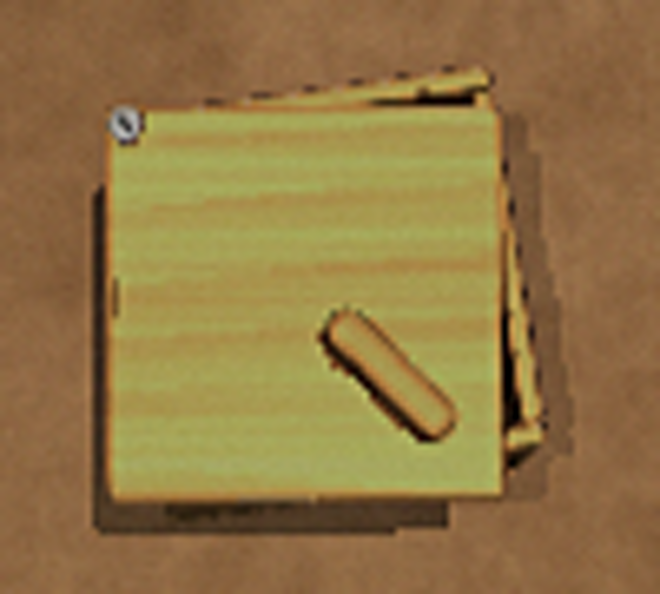

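The lid is ajar by roughly 0.13 rad, and the box's rim shows at the crop's right edge. The measured pivot-to-bar distance is 125.4 mm against 125 given, so the points hold. I'll shut the fingers and go above the far (+x, -y) side of the bar.

Emit:
{"fn": "step_arm", "kwargs": {"moves": [{"dx": -20, "dy": -20, "gripper": -1}, {"dx": -34, "dy": -34, "gripper": -1}, {"dx": -34, "dy": -34, "gripper": -1}, {"dx": -34, "dy": -34, "gripper": -1}, {"dx": -34, "dy": -34, "gripper": -1}, {"dx": -34, "dy": -34, "gripper": -1}, {"dx": -34, "dy": -34, "gripper": -1}, {"dx": -34, "dy": -34, "gripper": -1}, {"dx": -34, "dy": -34, "gripper": -1}, {"dx": -34, "dy": -34, "gripper": -1}, {"dx": -34, "dy": -34, "gripper": -1}, {"dx": -34, "dy": -34, "gripper": -1}, {"dx": -34, "dy": -34, "gripper": -1}, {"dx": -34, "dy": -34, "gripper": -1}, {"dx": -34, "dy": -34, "gripper": -1}, {"dx": -34, "dy": -34, "gripper": -1}, {"dx": -26, "dy": -24, "gripper": -1}, {"rz": 10, "gripper": -1}, {"rz": 10, "gripper": -1}, {"rz": 10, "gripper": -1}]}}

```text
invalid input at $.moves[0]: expected keys rx, ry, rz, dx, dy, dz, gripper
```

```bash
cat >> h.py <<'E'
from scipy.spatial.transform import Rotation as Ro
def totool(target):
    o=r.get_obs();R=Ro.from_rotvec(o['orientation']).as_matrix()
    return np.round(R.T@(np.array(target)-o['tcp_pos'])*1000,1)
E
python3 - <<'E'
from h import *
ci=r.camera_info('wrist')
o=r.get_obs();cv2.imwrite('pics/w1.png',r.grab_frame('wrist'))
R=Ro.from_rotvec(o['orientation']).as_matrix()
print(o['clock'],o['tcp_pos'],np.degrees(np.arctan2(R[1,0],R[0,0])),R[:,2],o['joints'],o['grip_width'],o['contact_force'])
print(ci)
f=lambda u,v:(240+u/6.6,135+v/6.6)
a=ray('top',f(490,75),.118);b=ray('top',f(543,432),.118);d=a-b
print('box edge',a,b,np.linalg.norm(d),'yaw',np.arctan2(d[1],d[0]))
p=ray('top',f(125,124),.1315);e=ray('top',f(436,422),.153);g=ray('top',f(345,330),.153);m=(e+g)/2
print(p,m,np.linalg.norm((m-p)[:2]),np.arctan2(*(m-p)[[1,0]]))
E
```

```text
0.1 [0.16737967 0.65339872 0.25242836] 165.63187249224134 [-3.26397693e-04 -1.62854272e-03 -9.99998621e-01] [-1.42811303  0.47771297  0.02233352  1.55634634 -0.01153207  1.10932166
 -0.08310181] 0.08529632477854561 [-0.07029285 -0.44886809 -0.32421032]
{'mtx': array([[312.88813149,   0.        , 277.67670048],
       [  0.        , 312.88813149, 210.45066507],
       [  0.        ,   0.        ,   1.        ]]), 'rvec': array([-2.30366037, -1.7901002 , -0.24098204]), 'tvec': array([-0.67263358, -0.03458112,  0.37773233])}
box edge [ 0.65459101 -0.03141311  0.118     ] [ 0.53019345 -0.05109104  0.118     ] 0.12594432652257692 yaw 0.1568858089204532
[0.63134793 0.09442446 0.1315    ] [0.54395264 0.00399318 0.153     ] 0.12576069527767245 -2.339123396004769
```

View pics/w1.png

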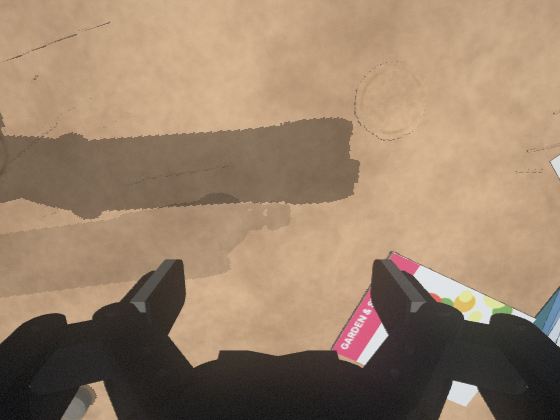

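The call was refused because every row needs all its keys. The wrist view shows only worktop and a booklet so far. I'll resend it.

Emit:
{"fn": "step_arm", "kwargs": {"moves": [{"rx": 0, "ry": 0, "rz": 0, "dx": -20, "dy": -20, "dz": 0, "gripper": -1}, {"rx": 0, "ry": 0, "rz": 0, "dx": -34, "dy": -34, "dz": 0, "gripper": -1}, {"rx": 0, "ry": 0, "rz": 0, "dx": -34, "dy": -34, "dz": 0, "gripper": -1}, {"rx": 0, "ry": 0, "rz": 0, "dx": -34, "dy": -34, "dz": 0, "gripper": -1}, {"rx": 0, "ry": 0, "rz": 0, "dx": -34, "dy": -34, "dz": 0, "gripper": -1}, {"rx": 0, "ry": 0, "rz": 0, "dx": -34, "dy": -34, "dz": 0, "gripper": -1}, {"rx": 0, "ry": 0, "rz": 0, "dx": -34, "dy": -34, "dz": 0, "gripper": -1}, {"rx": 0, "ry": 0, "rz": 0, "dx": -34, "dy": -34, "dz": 0, "gripper": -1}, {"rx": 0, "ry": 0, "rz": 0, "dx": -34, "dy": -34, "dz": 0, "gripper": -1}, {"rx": 0, "ry": 0, "rz": 0, "dx": -34, "dy": -34, "dz": 0, "gripper": -1}, {"rx": 0, "ry": 0, "rz": 0, "dx": -34, "dy": -34, "dz": 0, "gripper": -1}, {"rx": 0, "ry": 0, "rz": 0, "dx": -34, "dy": -34, "dz": 0, "gripper": -1}, {"rx": 0, "ry": 0, "rz": 0, "dx": -34, "dy": -34, "dz": 0, "gripper": -1}, {"rx": 0, "ry": 0, "rz": 0, "dx": -34, "dy": -34, "dz": 0, "gripper": -1}, {"rx": 0, "ry": 0, "rz": 0, "dx": -34, "dy": -34, "dz": 0, "gripper": -1}, {"rx": 0, "ry": 0, "rz": 0, "dx": -34, "dy": -34, "dz": 0, "gripper": -1}, {"rx": 0, "ry": 0, "rz": 0, "dx": -26, "dy": -24, "dz": 0, "gripper": -1}, {"rx": 0, "ry": 0, "rz": 10, "dx": 0, "dy": 0, "dz": 0, "gripper": -1}, {"rx": 0, "ry": 0, "rz": 10, "dx": 0, "dy": 0, "dz": 0, "gripper": -1}, {"rx": 0, "ry": 0, "rz": 10, "dx": 0, "dy": 0, "dz": 0, "gripper": -1}]}}

```text
clock: 2.65
tcp_pos: [0.5684, -0.0209, 0.253]
orientation: [-1.195, -2.905, 0.0]
contact_force: [0.2, 0.1, 0.2]
grip_width: 0.0
gripper_force: 0.0
```

Run:
```python
from h import *
o=r.get_obs();cv2.imwrite('pics/w2.png',r.grab_frame('wrist'))
R=Ro.from_rotvec(o['orientation']).as_matrix()
print(o['clock'],o['tcp_pos'],np.degrees(np.arctan2(R[1,0],R[0,0])),o['joints'],o['grip_width'],o['contact_force'])
print(totool([.569,-.020,.163]))
tip=o['tcp_pos']+R[:,2]*.022
print('tips px',proj('wrist',[tip,[.6313,.0944,.1315],[.544,.004,.153]]))
```

```text
2.65 [ 0.56841676 -0.02089645  0.25297548] 135.28399600143985 [-0.49293028  0.32917258  0.52853127  1.84210252 -0.19224839  1.02159207
  0.90362425] 4.148727132888547e-05 [0.23275159 0.10566561 0.17503126]
[ 0.1  1.  90. ]
tips px [[280.25800086 265.6097232 ]
 [443.63449744 164.83469383]
 [280.12543939 171.86113585]]
```

View pics/w2.png

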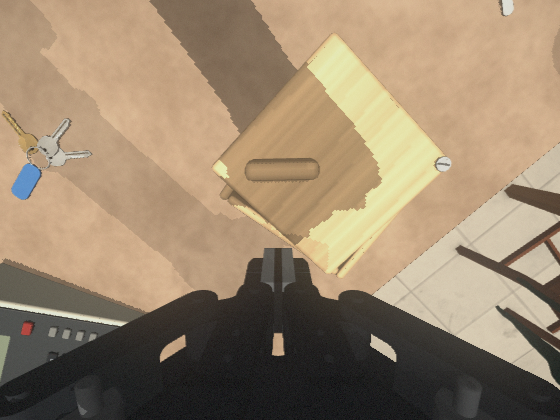

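The wrist view shows the bar at (282,169) and the screw at (443,165), within 3 px of my projections. The fingers are square to the bar, so I'll go down beside it.

Emit:
{"fn": "step_arm", "kwargs": {"moves": [{"rx": 0, "ry": 0, "rz": 0, "dx": 0, "dy": 0, "dz": 30, "gripper": -1}, {"rx": 0, "ry": 0, "rz": 0, "dx": 0, "dy": 1, "dz": 30, "gripper": -1}, {"rx": 0, "ry": 0, "rz": 0, "dx": 0, "dy": 0, "dz": 20, "gripper": -1}, {"rx": 0, "ry": 0, "rz": 0, "dx": 0, "dy": 0, "dz": 8, "gripper": -1}, {"rx": 0, "ry": 0, "rz": 0, "dx": 0, "dy": 0, "dz": 4, "gripper": -1}, {"rx": 0, "ry": 0, "rz": 0, "dx": 0, "dy": 0, "dz": 0, "gripper": -1}, {"rx": 0, "ry": 0, "rz": 0, "dx": 5, "dy": 0, "dz": 0, "gripper": -1}, {"rx": 0, "ry": 0, "rz": 0, "dx": 5, "dy": 0, "dz": 0, "gripper": -1}]}}

```text
clock: 3.7
tcp_pos: [0.5621, -0.0127, 0.1618]
orientation: [1.186, 2.909, 0.001]
contact_force: [0.2, -0.5, 0.3]
grip_width: -0.0001
gripper_force: 0.0
```

Run:
```python
from h import *
# push plan: tool centre at radius .125 behind the bar, constant row rz,dx,dy
o=r.get_obs();p=o['tcp_pos'];R=Ro.from_rotvec(o['orientation']).as_matrix()
P=np.array([.6313,.0944]);yaw=np.arctan2(R[1,0],R[0,0])
print(o['contact_force'],p)
# tool coordinates of pivot: constant during rotation about pivot
v=R.T@np.array([*(P-p[:2]),0]);print('pivot in tool mm',v*1000)
for a in(5,6,8):
    A=Ro.from_euler('z',a,degrees=True).as_matrix()
    print(a,'shift before turn',(v-A@v)*1000,'shift after',A.T@(v-A@v)*1000)
```

```text
[ 0.16024634 -0.54208988  0.27567672] [ 0.56212749 -0.01270632  0.16176365]
pivot in tool mm [2.54211592e+01 1.24941413e+02 8.45464078e-02]
5 shift before turn [ 1.09860968e+01 -1.74016021e+00 -1.35525272e-17] shift after [ 1.07926265e+01 -2.69103981e+00 -1.35525272e-17]
6 shift before turn [ 1.31991937e+01 -1.97279257e+00  1.35525272e-17] shift after [ 1.29206741e+01 -3.34167684e+00  1.35525272e-17]
8 shift before turn [ 1.76358809e+01 -2.32202031e+00  1.35525272e-17] shift after [ 1.71410869e+01 -4.75386280e+00  1.35525272e-17]
```

Emit:
{"fn": "step_arm", "kwargs": {"moves": [{"rx": 0, "ry": 0, "rz": 0, "dx": 4, "dy": 0, "dz": 0, "gripper": -1}, {"rx": 0, "ry": 0, "rz": 0, "dx": 3.5, "dy": 0, "dz": 0, "gripper": -1}, {"rx": 0, "ry": 0, "rz": 2, "dx": 4.4, "dy": -0.6, "dz": 0, "gripper": -1}, {"rx": 0, "ry": 0, "rz": 4, "dx": 8.8, "dy": -1, "dz": 0, "gripper": -1}, {"rx": 0, "ry": 0, "rz": 5, "dx": 11, "dy": -1.1, "dz": 0, "gripper": -1}, {"rx": 0, "ry": 0, "rz": 5, "dx": 11, "dy": -1.1, "dz": 0, "gripper": -1}, {"rx": 0, "ry": 0, "rz": 5, "dx": 11, "dy": -1.1, "dz": 0, "gripper": -1}, {"rx": 0, "ry": 0, "rz": 5, "dx": 11, "dy": -1.1, "dz": 0, "gripper": -1}]}}

```text
clock: 4.7
tcp_pos: [0.519, 0.0352, 0.1613]
orientation: [1.816, 2.563, -0.0]
contact_force: [-0.2, -0.1, 0.6]
grip_width: -0.0
gripper_force: 0.5
```

```bash
cat >> h.py <<'E'
def piv():
    o=r.get_obs();p=o['tcp_pos'];R=Ro.from_rotvec(o['orientation']).as_matrix()
    v=R.T@np.array([.6313-p[0],.0944-p[1],0]);print(o['clock'],'pivot in tool mm',v.round(4)*1000,'yaw',np.degrees(np.arctan2(R[1,0],R[0,0])),'z',p[2],R[:,2].round(3),'F',o['contact_force'],np.round(o['joints'],2))
E
python3 - <<'E'
from h import *
piv()
E
```

```text
4.7 pivot in tool mm [ 18.6 125.6  -0. ] yaw 109.36211162109487 z 0.16134527286930625 [-0. -0. -1.] F [-0.24130201 -0.10732864  0.59350079] [-0.67  0.39  0.6   2.04 -0.3   0.8   0.45]
```

Emit:
{"fn": "step_arm", "kwargs": {"moves": [{"rx": 0, "ry": 0, "rz": 5, "dx": 11, "dy": -1.1, "dz": 0, "gripper": -1}, {"rx": 0, "ry": 0, "rz": 5, "dx": 11, "dy": -1.1, "dz": 0, "gripper": -1}, {"rx": 0, "ry": 0, "rz": 5, "dx": 11, "dy": -1.1, "dz": 0, "gripper": -1}, {"rx": 0, "ry": 0, "rz": 5, "dx": 11, "dy": -1.1, "dz": 0, "gripper": -1}, {"rx": 0, "ry": 0, "rz": 5, "dx": 11, "dy": -1.1, "dz": 0, "gripper": -1}, {"rx": 0, "ry": 0, "rz": 5, "dx": 11, "dy": -1.1, "dz": 0, "gripper": -1}, {"rx": 0, "ry": 0, "rz": 5, "dx": 11, "dy": -1.1, "dz": 0, "gripper": -1}, {"rx": 0, "ry": 0, "rz": 5, "dx": 11, "dy": -1.1, "dz": 0, "gripper": -1}, {"rx": 0, "ry": 0, "rz": 5, "dx": 11, "dy": -1.1, "dz": 0, "gripper": -1}, {"rx": 0, "ry": 0, "rz": 5, "dx": 11, "dy": -1.1, "dz": 0, "gripper": -1}, {"rx": 0, "ry": 0, "rz": 0, "dx": 0, "dy": 0, "dz": 0, "gripper": -1}]}}

```text
clock: 6.08
tcp_pos: [0.5141, 0.1431, 0.1611]
orientation: [2.724, 1.564, -0.0]
contact_force: [-0.1, 0.3, 0.5]
grip_width: 0.0
gripper_force: 0.0
```

Run:
```python
from h import *
piv()
im=r.grab_frame('top');cv2.imwrite('pics/t3.png',cv2.resize(im[120:270,150:350],None,fx=4,fy=4,interpolation=cv2.INTER_CUBIC))
```

```text
6.075 pivot in tool mm [ 17.1 125.8   0. ] yaw 59.70928277297594 z 0.1611271852807928 [-0. -0. -1.] F [-0.12988873  0.25956854  0.51166359] [-1.01  0.47  0.81  2.02 -0.45  0.84 -0.48]
```

View pics/t3.png

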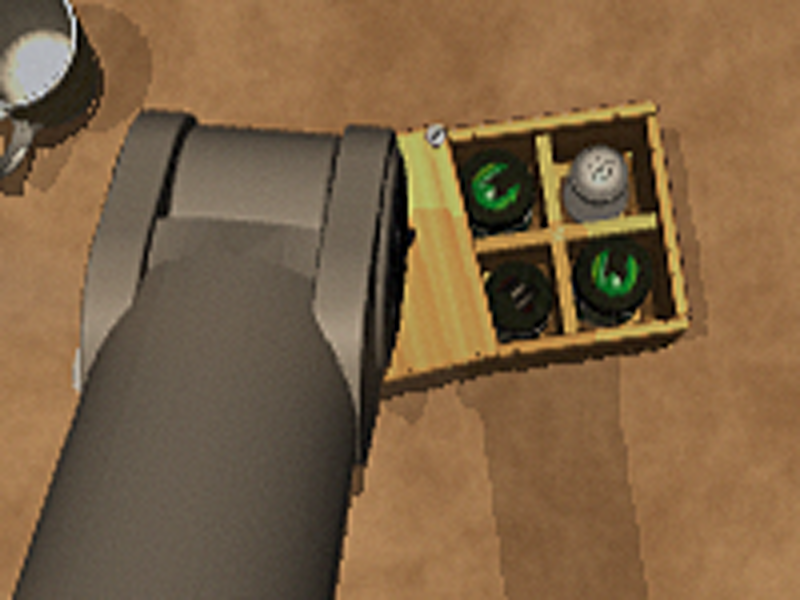

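The lid is nearly open. The shaker is in the +x/-y compartment at crop (600,168), full-frame (300,162). I'll push the last few degrees gently.

Emit:
{"fn": "step_arm", "kwargs": {"moves": [{"rx": 0, "ry": 0, "rz": 3, "dx": 7, "dy": -0.8, "dz": 0, "gripper": -1}, {"rx": 0, "ry": 0, "rz": 3, "dx": 6.6, "dy": -0.8, "dz": 0, "gripper": -1}, {"rx": 0, "ry": 0, "rz": 1.5, "dx": 3.3, "dy": -0.4, "dz": 0, "gripper": -1}, {"rx": 0, "ry": 0, "rz": 1, "dx": 2.2, "dy": -0.2, "dz": 0, "gripper": -1}, {"rx": 0, "ry": 0, "rz": 0, "dx": 0, "dy": 0, "dz": 0, "gripper": -1}, {"rx": 0, "ry": 0, "rz": 0, "dx": 0, "dy": 0, "dz": 0, "gripper": -1}]}}

```text
clock: 6.88
tcp_pos: [0.5229, 0.1593, 0.1614]
orientation: [-2.834, -1.356, -0.001]
contact_force: [-0.1, -0.2, 0.2]
grip_width: 0.0003
gripper_force: 0.0
```

Run:
```python
from h import *
piv()
s=ray('top',(300,162),.098);print('shaker',s)
# model prediction of compartment centre
yaw=.157;c,q=np.cos(yaw),np.sin(yaw);M=np.array([[c,-q],[q,c]])
B=np.array([.6313,.0944])-M@[.061,.061];print('box',B,'comp',B+M@[.031,-.031])
# closed-bar pushes later
```

```text
6.875 pivot in tool mm [ 17.5 125.1   0. ] yaw 51.136076434344226 z 0.1613923003491045 [ 0.  0. -1.] F [-0.10965717 -0.23408341  0.2499378 ] [-1.05  0.5   0.84  1.99 -0.49  0.86 -0.62]
shaker [ 6.21596067e-01 -5.37995361e-04  9.80000000e-02]
box [0.58058796 0.02461255] comp [ 0.61605371 -0.00115915]
```

Emit:
{"fn": "step_arm", "kwargs": {"moves": [{"rx": 0, "ry": 0, "rz": 1, "dx": 2.2, "dy": -0.2, "dz": 0, "gripper": -1}, {"rx": 0, "ry": 0, "rz": 1, "dx": 2.2, "dy": -0.2, "dz": 0, "gripper": -1}, {"rx": 0, "ry": 0, "rz": 0, "dx": 0, "dy": 0, "dz": 0, "gripper": -1}, {"rx": 0, "ry": 0, "rz": 0, "dx": 0, "dy": 0, "dz": 0, "gripper": -1}]}}

```text
clock: 7.38
tcp_pos: [0.523, 0.16, 0.1609]
orientation: [2.859, 1.302, -0.01]
contact_force: [-8.6, -7.3, 8.0]
grip_width: -0.0001
gripper_force: 5.6
```

Run:
```python
from h import *
piv()
print(totool([.619,-.001,.145]))
```

```text
7.375 pivot in tool mm [ 21.6 124.8  -0.4] yaw 48.98412351824588 z 0.16091571607694455 [-0.006 -0.003 -1.   ] F [-8.63462144 -7.34758837  8.01527084] [-1.05  0.51  0.85  1.99 -0.5   0.87 -0.65]
[-58.3 178.2  15.9]
```

The stop is reached, with a reaction of about 11 N. I'll back off, rise and go above the shaker.

Emit:
{"fn": "step_arm", "kwargs": {"moves": [{"rx": 0, "ry": 0, "rz": 0, "dx": -4, "dy": 0, "dz": 0, "gripper": -1}, {"rx": 0, "ry": 0, "rz": 0, "dx": -6, "dy": 0, "dz": 0, "gripper": -1}, {"rx": 0, "ry": 0, "rz": 0, "dx": 0, "dy": 0, "dz": -30, "gripper": -1}, {"rx": 0, "ry": 0, "rz": 0, "dx": 0, "dy": 0, "dz": -40, "gripper": -1}, {"rx": 0, "ry": 0, "rz": 0, "dx": -12, "dy": 40, "dz": 0, "gripper": -1}, {"rx": 0, "ry": 0, "rz": 0, "dx": -12, "dy": 46, "dz": 0, "gripper": -1}, {"rx": 0, "ry": 0, "rz": 0, "dx": -12, "dy": 46, "dz": 0, "gripper": -1}, {"rx": 0, "ry": 0, "rz": 0, "dx": -12, "dy": 46, "dz": 0, "gripper": -1}, {"rx": 0, "ry": 0, "rz": 0, "dx": 0, "dy": 0, "dz": 0, "gripper": -1}]}}

```text
clock: 8.5
tcp_pos: [0.6232, -0.002, 0.2318]
orientation: [2.859, 1.296, 0.002]
contact_force: [-0.1, 0.4, -0.3]
grip_width: 0.0004
gripper_force: 0.0
```

Run:
```python
from h import *
piv();print(totool([.619,-.001,.145]))
ci=r.camera_info('wrist');im=r.grab_frame('wrist');cv2.imwrite('pics/w4.png',im)
import pickle;pickle.dump(ci,open('ci4.pkl','wb'))
print(proj('wrist',[[.619,-.001,.101],[.6313,.0944,.1315]],ci))
```

```text
8.5 pivot in tool mm [ 77.9 -57.4  -0.2] yaw 48.76992272423425 z 0.2318241650572341 [ 0.002 -0.002 -1.   ] F [-0.05303387  0.39531067 -0.33601657] [-0.71  0.55  0.88  1.75 -0.47  1.07 -0.39]
[-1.9 -4.1 86.8]
[[272.34068474 208.72309546]
 [190.77340946 105.21725003]]
```

View pics/w4.png

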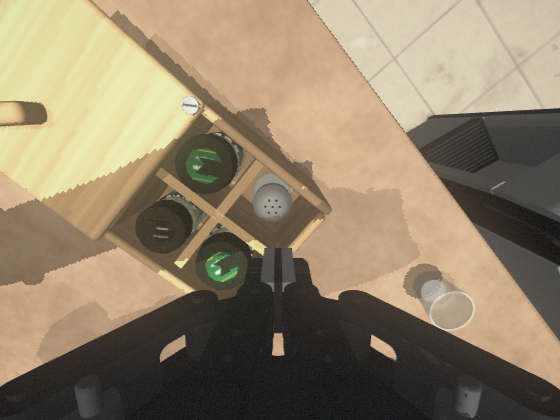

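The wrist view shows the shaker's pierced dome at (271,206), against a projected (272,209), and the lid wide open. I'll go down so the tips are about 22 mm above the dome, then hold.

Emit:
{"fn": "step_arm", "kwargs": {"moves": [{"rx": 0, "ry": 0, "rz": 0, "dx": -1, "dy": -4, "dz": 30, "gripper": -1}, {"rx": 0, "ry": 0, "rz": 0, "dx": 0, "dy": 0, "dz": 35, "gripper": -1}, {"rx": 0, "ry": 0, "rz": 0, "dx": 0, "dy": 0, "dz": 15, "gripper": -1}, {"rx": 0, "ry": 0, "rz": 0, "dx": 0, "dy": 0, "dz": 6, "gripper": -1}, {"rx": 0, "ry": 0, "rz": 0, "dx": 0, "dy": 0, "dz": 0, "gripper": -1}]}}

```text
clock: 9.18
tcp_pos: [0.6186, 0.0048, 0.1459]
orientation: [2.857, 1.306, 0.001]
contact_force: [0.7, -0.7, 0.4]
grip_width: 0.0
gripper_force: 0.0
```

Emit:
{"fn": "step_arm", "kwargs": {"moves": [{"rx": 0, "ry": 0, "rz": 0, "dx": 0, "dy": 0, "dz": 0, "gripper": -1}, {"rx": 0, "ry": 0, "rz": 0, "dx": 0, "dy": 0, "dz": 0, "gripper": -1}, {"rx": 0, "ry": 0, "rz": 0, "dx": 0, "dy": 0, "dz": 0, "gripper": -1}, {"rx": 0, "ry": 0, "rz": 0, "dx": 0, "dy": 0, "dz": 0, "gripper": -1}, {"rx": 0, "ry": 0, "rz": 0, "dx": 0, "dy": 0, "dz": 0, "gripper": -1}, {"rx": 0, "ry": 0, "rz": 0, "dx": 0, "dy": 0, "dz": 0, "gripper": -1}, {"rx": 0, "ry": 0, "rz": 0, "dx": 0, "dy": 0, "dz": 0, "gripper": -1}, {"rx": 0, "ry": 0, "rz": 0, "dx": 0, "dy": 0, "dz": 0, "gripper": -1}, {"rx": 0, "ry": 0, "rz": 0, "dx": 0, "dy": 0, "dz": 0, "gripper": -1}, {"rx": 0, "ry": 0, "rz": 0, "dx": 0, "dy": 0, "dz": 0, "gripper": -1}, {"rx": 0, "ry": 0, "rz": 0, "dx": 0, "dy": 0, "dz": 0, "gripper": -1}, {"rx": 0, "ry": 0, "rz": 0, "dx": 0, "dy": 0, "dz": 0, "gripper": -1}, {"rx": 0, "ry": 0, "rz": 0, "dx": 0, "dy": 0, "dz": 0, "gripper": -1}, {"rx": 0, "ry": 0, "rz": 0, "dx": 0, "dy": 0, "dz": 0, "gripper": -1}, {"rx": 0, "ry": 0, "rz": 0, "dx": 0, "dy": 0, "dz": 0, "gripper": -1}, {"rx": 0, "ry": 0, "rz": 0, "dx": 0, "dy": 0, "dz": 0, "gripper": -1}, {"rx": 0, "ry": 0, "rz": 0, "dx": 0, "dy": 0, "dz": 0, "gripper": -1}, {"rx": 0, "ry": 0, "rz": 0, "dx": 0, "dy": 0, "dz": 0, "gripper": -1}]}}

```text
clock: 11.42
tcp_pos: [0.6182, 0.0045, 0.1453]
orientation: [2.857, 1.306, -0.0]
contact_force: [-0.0, -0.2, -0.9]
grip_width: 0.0001
gripper_force: 0.0
```

Emit:
{"fn": "step_arm", "kwargs": {"moves": [{"rx": 0, "ry": 0, "rz": 0, "dx": 0, "dy": 0, "dz": -20, "gripper": -1}, {"rx": 0, "ry": 0, "rz": 0, "dx": 0, "dy": 0, "dz": -35, "gripper": -1}, {"rx": 0, "ry": 0, "rz": 0, "dx": 0, "dy": 0, "dz": -35, "gripper": -1}, {"rx": 0, "ry": 0, "rz": 0, "dx": 0, "dy": 0, "dz": 0, "gripper": -1}]}}

```text
clock: 11.92
tcp_pos: [0.6202, 0.0039, 0.2394]
orientation: [2.856, 1.304, 0.01]
contact_force: [-0.3, 1.4, -0.1]
grip_width: 0.0002
gripper_force: 0.0
```

Run:
```python
from h import *
piv()
# bar angle now: measured contact yaw 50.5deg -> bar direction = yaw+90
th=np.radians(50.5+90);P=np.array([.6313,.0944]);b=P+.125*np.array([np.cos(th),np.sin(th)])
n=np.array([np.cos(np.radians(50.5)),np.sin(np.radians(50.5))])
t=b+n*.036;print('bar',b,'target',t,totool([*t,.161]),np.linalg.norm(t))
t=b+n*.05;print(t,totool([*t,.161]))
```

```text
11.925 pivot in tool mm [ 75.7 -50.8   0.1] yaw 49.10163861294281 z 0.23943832602884405 [ 0.006  0.001 -1.   ] F [-0.29469161  1.38977491 -0.1236907 ] [-0.73  0.53  0.89  1.75 -0.46  1.07 -0.4 ]
bar [0.53484693 0.17390978] target [0.55774574 0.20168826] [ 108.3 -177.    78.2] 0.5930922939028759
[0.56665084 0.21249101] [ 122.3 -177.4   78.2]
```

The point was held for 2.2 s with the grasp point about 6 mm off the axis and about 41 mm above the dome. Next I'll go to the other side of the bar.

Emit:
{"fn": "step_arm", "kwargs": {"moves": [{"rx": 0, "ry": 0, "rz": 0, "dx": 24, "dy": -35, "dz": 0, "gripper": -1}, {"rx": 0, "ry": 0, "rz": 0, "dx": 28, "dy": -40, "dz": 0, "gripper": -1}, {"rx": 0, "ry": 0, "rz": 0, "dx": 28, "dy": -40, "dz": 0, "gripper": -1}, {"rx": 0, "ry": 0, "rz": 0, "dx": 28, "dy": -40, "dz": 0, "gripper": -1}, {"rx": 0, "ry": 0, "rz": -1.4, "dx": 14, "dy": -22, "dz": 0, "gripper": -1}, {"rx": 0, "ry": 0, "rz": 0, "dx": 0, "dy": 0, "dz": 20, "gripper": -1}, {"rx": 0, "ry": 0, "rz": 0, "dx": 0, "dy": 0, "dz": 20, "gripper": -1}, {"rx": 0, "ry": 0, "rz": 0, "dx": 0, "dy": 0, "dz": 0, "gripper": -1}]}}

```text
clock: 12.92
tcp_pos: [0.5632, 0.2104, 0.1931]
orientation: [2.842, 1.336, -0.007]
contact_force: [0.4, 0.1, 1.4]
grip_width: 0.0
gripper_force: 0.0
```

Run:
```python
from h import *
piv();print(totool([.5666,.2125,.161]))
cv2.imwrite('pics/w5.png',r.grab_frame('wrist'))
print(proj('wrist',[[.5348,.1739,.153],[.6313,.0944,.1315]]))
```

```text
12.925 pivot in tool mm [-45.9 126.5   0. ] yaw 50.36036827091915 z 0.19309623172301474 [-0.004 -0.003 -1.   ] F [0.39304589 0.10167866 1.37745912] [-1.08  0.56  0.86  1.83 -0.5   0.99 -0.7 ]
[ 3.9  1.4 32.1]
[[278.80926516 321.56869572]
 [468.72588159 301.41994182]]
```

View pics/w5.png

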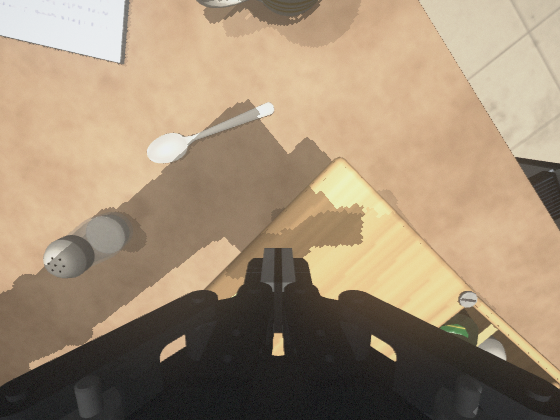

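The screw at (467,299) matches its projection of (468,301). The bar is hidden under the gripper, about 46 mm behind on tool -x. I'll go down and push the lid back.

Emit:
{"fn": "step_arm", "kwargs": {"moves": [{"rx": 0, "ry": 0, "rz": 0, "dx": 0, "dy": 1, "dz": 18, "gripper": -1}, {"rx": 0, "ry": 0, "rz": 0, "dx": 0, "dy": 0, "dz": 10, "gripper": -1}, {"rx": 0, "ry": 0, "rz": 0, "dx": 0, "dy": 0, "dz": 4, "gripper": -1}, {"rx": 0, "ry": 0, "rz": 0, "dx": -10, "dy": 0, "dz": 0, "gripper": -1}, {"rx": 0, "ry": 0, "rz": 0, "dx": -8, "dy": 0, "dz": 0, "gripper": -1}, {"rx": 0, "ry": 0, "rz": 0, "dx": -6, "dy": 0, "dz": 0, "gripper": -1}, {"rx": 0, "ry": 0, "rz": 0, "dx": 0, "dy": 0, "dz": 0, "gripper": -1}]}}

```text
clock: 13.85
tcp_pos: [0.5495, 0.193, 0.1637]
orientation: [-2.841, -1.34, -0.001]
contact_force: [1.1, 0.6, -0.5]
grip_width: 0.0001
gripper_force: 0.0
```

```bash
python3 -c "
from h import *
piv()"
```

```text
13.85 pivot in tool mm [-24.1 125.9  -0. ] yaw 50.48766610413031 z 0.1636574185743571 [ 0.     0.001 -1.   ] F [ 1.05311075  0.56026985 -0.52374578] [-1.05  0.56  0.84  1.91 -0.52  0.91 -0.65]
```

Emit:
{"fn": "step_arm", "kwargs": {"moves": [{"rx": 0, "ry": 0, "rz": 0, "dx": -4, "dy": 0, "dz": 2, "gripper": -1}, {"rx": 0, "ry": 0, "rz": 0, "dx": -2, "dy": 0, "dz": 0, "gripper": -1}, {"rx": 0, "ry": 0, "rz": -2, "dx": -4.4, "dy": -0.5, "dz": 0, "gripper": -1}, {"rx": 0, "ry": 0, "rz": -4, "dx": -8.8, "dy": -0.9, "dz": 0, "gripper": -1}, {"rx": 0, "ry": 0, "rz": -5, "dx": -11, "dy": -1.1, "dz": 0, "gripper": -1}, {"rx": 0, "ry": 0, "rz": -5, "dx": -11, "dy": -1.1, "dz": 0, "gripper": -1}, {"rx": 0, "ry": 0, "rz": -5, "dx": -11, "dy": -1.1, "dz": 0, "gripper": -1}, {"rx": 0, "ry": 0, "rz": -5, "dx": -11, "dy": -1.1, "dz": 0, "gripper": -1}, {"rx": 0, "ry": 0, "rz": -5, "dx": -11, "dy": -1.1, "dz": 0, "gripper": -1}, {"rx": 0, "ry": 0, "rz": -5, "dx": -11, "dy": -1.1, "dz": 0, "gripper": -1}]}}

```text
clock: 15.1
tcp_pos: [0.5073, 0.1207, 0.1615]
orientation: [2.283, 2.158, 0.002]
contact_force: [1.1, 0.7, -0.4]
grip_width: 0.0003
gripper_force: 0.5
```

```bash
python3 -c "
from h import *
piv()"
```

```text
15.1 pivot in tool mm [-1.930e+01  1.253e+02  1.000e-01] yaw 86.7945598640091 z 0.16151492122549232 [ 0.001  0.001 -1.   ] F [ 1.12201955  0.67061069 -0.37815837] [-0.91  0.41  0.7   2.04 -0.36  0.81 -0.05]
```

Emit:
{"fn": "step_arm", "kwargs": {"moves": [{"rx": 0, "ry": 0, "rz": -5, "dx": -11, "dy": -1.1, "dz": 0, "gripper": -1}, {"rx": 0, "ry": 0, "rz": -5, "dx": -11, "dy": -1.1, "dz": 0, "gripper": -1}, {"rx": 0, "ry": 0, "rz": -5, "dx": -11, "dy": -1.1, "dz": 0, "gripper": -1}, {"rx": 0, "ry": 0, "rz": -5, "dx": -11, "dy": -1.1, "dz": 0, "gripper": -1}, {"rx": 0, "ry": 0, "rz": -5, "dx": -11, "dy": -1.1, "dz": 0, "gripper": -1}, {"rx": 0, "ry": 0, "rz": -5, "dx": -11, "dy": -1.1, "dz": 0, "gripper": -1}, {"rx": 0, "ry": 0, "rz": -5, "dx": -11, "dy": -1.1, "dz": 0, "gripper": -1}, {"rx": 0, "ry": 0, "rz": -5, "dx": -11, "dy": -1.1, "dz": 0, "gripper": -1}, {"rx": 0, "ry": 0, "rz": -5, "dx": -11, "dy": -1.1, "dz": 0, "gripper": -1}, {"rx": 0, "ry": 0, "rz": -3, "dx": -6.6, "dy": -0.7, "dz": 0, "gripper": -1}, {"rx": 0, "ry": 0, "rz": 0, "dx": 0, "dy": 0, "dz": 0, "gripper": -1}]}}

```text
clock: 16.48
tcp_pos: [0.5293, 0.0194, 0.1614]
orientation: [1.215, 2.897, -0.0]
contact_force: [-0.1, 0.1, 0.7]
grip_width: -0.0
gripper_force: 0.0
```

```bash
python3 -c "
from h import *
piv()"
```

```text
16.475 pivot in tool mm [-18.  125.3   0. ] yaw 134.49757861775106 z 0.16137633912401614 [ 0. -0. -1.] F [-0.09416571  0.13781418  0.6999119 ] [-0.56  0.38  0.5   2.02 -0.25  0.8   0.87]
```

Emit:
{"fn": "step_arm", "kwargs": {"moves": [{"rx": 0, "ry": 0, "rz": -3, "dx": -6.6, "dy": -0.7, "dz": 0, "gripper": -1}, {"rx": 0, "ry": 0, "rz": -3, "dx": -6.6, "dy": -0.7, "dz": 0, "gripper": -1}, {"rx": 0, "ry": 0, "rz": -1, "dx": -2.2, "dy": -0.2, "dz": 0, "gripper": -1}, {"rx": 0, "ry": 0, "rz": -1, "dx": -2.2, "dy": -0.2, "dz": 0, "gripper": -1}, {"rx": 0, "ry": 0, "rz": -1, "dx": -2.2, "dy": -0.2, "dz": 0, "gripper": -1}, {"rx": 0, "ry": 0, "rz": 0, "dx": -1, "dy": 0, "dz": 0, "gripper": -1}, {"rx": 0, "ry": 0, "rz": 0, "dx": 0, "dy": 0, "dz": 0, "gripper": -1}]}}

```text
clock: 17.35
tcp_pos: [0.5435, 0.0048, 0.1613]
orientation: [0.983, 2.984, 0.0]
contact_force: [-0.8, -0.1, -0.2]
grip_width: 0.0002
gripper_force: 0.3
```

```bash
python3 -c "
from h import *
piv()"
```

```text
17.35 pivot in tool mm [-17.3 124.3   0. ] yaw 143.51733757059395 z 0.1612721108154516 [ 0. -0. -1.] F [-0.82790784 -0.12523039 -0.15674861] [-0.49  0.4   0.46  1.98 -0.24  0.81  1.04]
```

Emit:
{"fn": "step_arm", "kwargs": {"moves": [{"rx": 0, "ry": 0, "rz": 0, "dx": -1.5, "dy": 0, "dz": 0, "gripper": -1}, {"rx": 0, "ry": 0, "rz": 0, "dx": -1.5, "dy": 0, "dz": 0, "gripper": -1}, {"rx": 0, "ry": 0, "rz": 0, "dx": -1, "dy": 0, "dz": 0, "gripper": -1}, {"rx": 0, "ry": 0, "rz": 0, "dx": 0, "dy": 0, "dz": 0, "gripper": -1}, {"rx": 0, "ry": 0, "rz": 0, "dx": 0, "dy": 0, "dz": 0, "gripper": -1}]}}

```text
clock: 17.98
tcp_pos: [0.544, 0.0045, 0.161]
orientation: [-0.979, -2.978, -0.001]
contact_force: [-10.1, 5.9, 9.1]
grip_width: -0.0004
gripper_force: 6.0
```

```bash
python3 -c "
from h import *
piv()"
```

```text
17.975 pivot in tool mm [-16.9 124.2  -0.3] yaw 143.6128872546733 z 0.16103748371445642 [-0.006  0.003 -1.   ] F [-10.13888807   5.94088802   9.07036442] [-0.49  0.4   0.46  1.98 -0.25  0.82  1.05]
```

The shut stop is reached at 12 N. I'll back off, rise and draw back.

Emit:
{"fn": "step_arm", "kwargs": {"moves": [{"rx": 0, "ry": 0, "rz": 0, "dx": 4, "dy": 0, "dz": 0, "gripper": -1}, {"rx": 0, "ry": 0, "rz": 0, "dx": 8, "dy": 0, "dz": 0, "gripper": -1}, {"rx": 0, "ry": 0, "rz": 0, "dx": 3, "dy": 0, "dz": -25, "gripper": -1}, {"rx": 0, "ry": 0, "rz": 0, "dx": 0, "dy": 0, "dz": -40, "gripper": -1}, {"rx": 0, "ry": 0, "rz": 0, "dx": 0, "dy": 0, "dz": -40, "gripper": -1}, {"rx": 0, "ry": 0, "rz": 0, "dx": 12, "dy": 30, "dz": 0, "gripper": -1}, {"rx": 0, "ry": 0, "rz": 0, "dx": 12, "dy": -40, "dz": 0, "gripper": -1}, {"rx": 0, "ry": 0, "rz": 0, "dx": 0, "dy": -50, "dz": 0, "gripper": -1}, {"rx": 0, "ry": 0, "rz": 0, "dx": 0, "dy": -50, "dz": 0, "gripper": -1}, {"rx": 0, "ry": 0, "rz": 0, "dx": 0, "dy": -40, "dz": 0, "gripper": -1}, {"rx": 0, "ry": 0, "rz": 0, "dx": 0, "dy": 0, "dz": 0, "gripper": -1}, {"rx": 0, "ry": 0, "rz": 0, "dx": 0, "dy": 0, "dz": 0, "gripper": -1}]}}

```text
clock: 19.48
tcp_pos: [0.4267, -0.0946, 0.2666]
orientation: [0.983, 2.983, 0.001]
contact_force: [0.6, 0.2, 0.4]
grip_width: -0.0004
gripper_force: 0.0
```

Run:
```python
from h import *
piv()
im=r.grab_frame('top');cv2.imwrite('pics/t6.png',cv2.resize(im[120:260,220:400],None,fx=4,fy=4,interpolation=cv2.INTER_CUBIC))
```

```text
19.475 pivot in tool mm [-52.2 273.6   0.3] yaw 143.53695743954256 z 0.2665549048702558 [ 0.001  0.    -1.   ] F [0.58199633 0.18613024 0.36295844] [-0.49  0.05  0.59  2.11 -0.03  0.99  1.06]
```

View pics/t6.png

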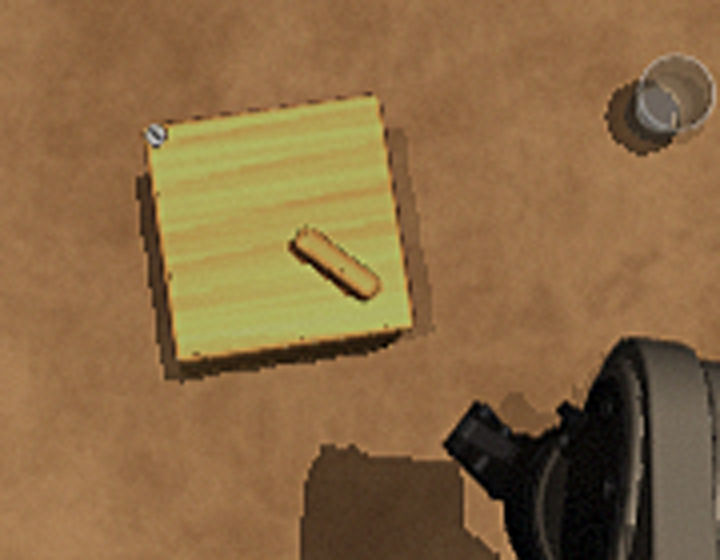

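The lid lies flush on the box with no rim showing, and the arm is clear, so I'm handing in.

```bash
python3 -c "
from bench import r
print(r.hand_in())"
```

```text
the job is handed in; nothing more can be done
None
```

I swung the lid fully open, pointed at the shaker for over two seconds in the +x/-y compartment (far right from the robot), pushed the lid fully shut, drew back and handed in; no verdict came back.

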